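Load the dry-block heater

ROBOT

A 6-joint arm with a two-finger parallel gripper is mounted at the origin on a cart in front of the work surface, level with it; the furniture and walls round the work are solid. World frame = base frame: x ahead of the robot, y to its left, z up, the work surface at z = 0. Lengths are in m, angles in rad, forces in N, time in s.
With the tool pointing down it reaches from about 0.275 to 0.875 m from the base axis. Payload 12.5 kg.
Tool frame: the origin (TCP) lies on the centre line of the jaws, within the pads' length; the fingertips stand r.finger_overhang ahead of it and the grasp point (between the pads) lies 3 mm ahead of it (r.finger_overhang is the distance from the TCP to the fingertips, in m); z points along the fingers, y is the line along which they close (so a half turn about z gives the same grasp; the last joint's range is limited). The gripper opens to 85 mm and grips with 20 to 120 N. Pads are 22 mm wide; open, the fingers measure 114 mm over their backs; the gripper's body (76 mm by 85 mm) begins 54 mm behind the grasp point. The pads swing forward as they close: fully open they stand 13 mm farther back than shut.
Start: joints at [-1.389, 0.351, 1.652, -0, 1.139, -0.085], TCP at [0.145, -0.531, 0.253] pointing down, gripper open.
Joint ranges: [-2.75, 2.75], [-0.79, 2.1], [0.01, 2.65], [-1.57, 4.71], [0.07, 3.14], [-2.87, 2.87]. Speed limits (rad/s): [2.22, 2.22, 2.79, 3.14, 3.14, 3.14].

INTERFACE

Orientations are given as a unit quaternion [x, y, z, w].
In Python, from cell import r, optics gives the robot as it stands. The module is installed in compiled form; this text tells all that it offers. Calls block until the motion is done:
- r.move_to(position, orientation): joint-space move of the TCP to a pose.
- r.move_linear(position, rot=None, vel=0.15): straight line of the TCP; rot=None keeps the orientation; vel is the mean speed in m/s.
- r.set_joints(angles): joint-space move.
- r.set_gripper(opening, squeeze=None): opening from 0.0 (shut) to 1.0 (fully open); squeeze is the grip in N (None keeps the last); returns when the fingers have stopped.
- r.sleep(seconds).
- r.inverse_kinematics(position, orientation): joint angles nearest the present ones, or None.
- optics.get_image(name): name is "scene" or "top"; returns a dict with "pixels" (400x640x3 uint8, red, green, blue), "depth" (400x640 float32, m along the optical axis (not along the pixel's ray), 0 where there is no reading), "fx", "fy", "cx", "cy" (pixels), "camera_from_world" (4x4, takes a point from world to camera coordinates). Camera axes: x right, y down, z forward; pixel columns grow to the right and rows downward; lengths in m; the calibration is good to about 2 mm. A picture is of the moment at which its call begins.
A pose or a line that the arm cannot do raises r.PlanningError and nothing moves.
- r.hand_in(): hands the job in; it is judged then, once.
Readings, each from a call of its own:
- r.current_t(): time.
- r.current_q(): joint angles.
- r.current_qvel(): joint speeds.
- r.current_effort(): joint torques, N m.
- r.current_tool_pos(): TCP position.
- r.current_ee_rot(): TCP orientation.
- r.current_contact_force(): force on the tool from outside, world axes, zero at the start.
- r.current_torque(): the same for the moment, N m.
- r.current_opening(): opening from 0.0 (shut) to 1.0 (fully open).
- r.current_finger_force(): force on a finger pad.
Only numpy, scipy, OpenCV 4.12 (cv2) and the standard library are available. Lean on these libraries where they do the work, as an engineer would, in place of code of your own. Each camera call takes 0.05 s, during which the arm holds its last target. There are 200 camera calls.

TASK

Warm up the reagents before the assay: put the three closed bottles from the grey spill tray and the capped tube from the white rack in it into the dry-block heater, each into the one block whose bore is made for its width, so that every vessel stands upright on the bottom of its own bore. Keep the vessels upright on the way and leave the empty beaker where it stands.

Things in the scene. Friction and masses are not known exactly. Their poses are not given: they have to be found in the camera images.
- tube: clear capped centrifuge tube, 119 mm long: body 17 mm in diameter, cap 21 mm in diameter over the top 13 mm. Stands with 1 to 3 mm play, foot 7 mm above the worktop, in a hole of a white rack (58 x 156 mm, top 59 mm above the worktop, fixed, long side roughly along y, no other tubes) at the far side of the tray. Origin: centre of its lower end; z along it to the cap.
- bottle_small: smallest of the three bottles, with a red screw cap: body 38 mm in diameter, 75 mm high in all; cap 24 mm in diameter over the top 13 mm. Origin: centre of its underside; z up. Stands upright on the floor of the grey spill tray (3 mm above the worktop; tray 280 x 340 mm, rim 12 mm high, fixed, left or right of the heater).
- bottle_mid: middle-sized bottle, with an orange screw cap: body 56 mm in diameter, 118 mm high in all; cap 35 mm in diameter over the top 20 mm. Origin: centre of its underside; z up. Stands upright on the floor of the grey spill tray (3 mm above the worktop; tray 280 x 340 mm, rim 12 mm high, fixed, left or right of the heater).
- bottle_large: largest of the three bottles, with a blue screw cap: body 69 mm in diameter, 150 mm high in all; cap 43 mm in diameter over the top 25 mm; about 0.4 kg. Origin: centre of its underside; z up. Stands upright on the floor of the grey spill tray (3 mm above the worktop; tray 280 x 340 mm, rim 12 mm high, fixed, left or right of the heater). Like bottles far back belong to the room.
- beaker: empty clear beaker, open at the top, 50 mm in diameter and 70 mm high, standing among the bottles in the tray; it is not to be moved. Origin: centre of its underside.
- block_22: aluminium heating block, 98 x 98 mm, 55 mm high, fixed in the heater's bay; one round bore in the middle of its top, the narrowest, 22 mm in diameter and 45 mm deep (floor 10 mm above the underside), for the tube. Mouth flared to 36 mm over its top 8 mm. Origin: centre of the block's underside, 20 mm above the worktop (so its top is at 75 mm); z up along the bore, x and y as the heater's.
- block_46: aluminium heating block, 98 x 98 mm, 55 mm high, fixed in the heater's bay; one round bore in the middle of its top, the second narrowest, 46 mm in diameter and 35 mm deep (floor 20 mm above the underside). Mouth flared to 56 mm over its top 8 mm. Origin: centre of the block's underside, 20 mm above the worktop (so its top is at 75 mm); z up along the bore, x and y as the heater's.
- block_64: aluminium heating block, 98 x 98 mm, 55 mm high, fixed in the heater's bay; one round bore in the middle of its top, the second widest, 64 mm in diameter and 35 mm deep (floor 20 mm above the underside). Mouth flared to 74 mm over its top 8 mm. Origin: centre of the block's underside, 20 mm above the worktop (so its top is at 75 mm); z up along the bore, x and y as the heater's.
- block_77: aluminium heating block, 98 x 98 mm, 55 mm high, fixed in the heater's bay; one round bore in the middle of its top, the widest, 77 mm in diameter and 35 mm deep (floor 20 mm above the underside). Mouth flared to 87 mm over its top 8 mm. Origin: centre of the block's underside, 20 mm above the worktop (so its top is at 75 mm); z up along the bore, x and y as the heater's.
- heater: dry-block heater: white housing 230 mm wide (y), from 128 mm in front (-x) to 113 mm behind its origin, rim 70 mm above the worktop, fixed. The four blocks stand in it two by two, 100 mm apart along x and y, in any order, and rise 5 mm above the rim. Origin: on the worktop under the middle of the bay; x away from the robot, y left, z up.
There are look-alikes about, which are no part of the job. Leave any yellow look-alike of the bottle_small alone.

How it is judged:
At the end, for the whole second after the job is handed in: Each vessel stands in the bore that fits it (tube in 22 mm, small bottle in 46 mm, middle bottle in 64 mm, large bottle in 77 mm): its axis at the foot within 8 mm of the bore's axis, its foot within 5 mm of the bore's floor, upright to 7 degrees (the tube to 11 degrees), at rest (horizontal distance between tube and block_22 below 0.008 m and z of tube in the frame of block_22 between 0.005 and 0.015 m and angle between tube's own z axis and vertical below 0.2 rad and linear speed of each of tube, bottle_small, bottle_mid, bottle_large below 0.02 m/s and horizontal distance between bottle_small and block_46 below 0.008 m and z of bottle_small in the frame of block_46 between 0.015 and 0.025 m and angle between each of bottle_small, bottle_mid, bottle_large's own z axis and vertical below 0.12 rad and horizontal distance between bottle_mid and block_64 below 0.008 m and z of bottle_mid in the frame of block_64 between 0.015 and 0.025 m and horizontal distance between bottle_large and block_77 below 0.008 m and z of bottle_large in the frame of block_77 between 0.015 and 0.025 m); the robot touches nothing.
It fails at once if a vessel is tipped over (more than 35 degrees from upright) (angle between any of tube, bottle_small, bottle_mid, bottle_large's own z axis and vertical above 0.61 rad).
It fails at once if the beaker is shifted by more than 30 mm or knocked over (distance of beaker from where it was at the start of the episode above 0.03 m or angle between beaker's own z axis and vertical above 0.5 rad).
It also fails if it takes over 99 s, if anything falls off the work surface, if the arm or the gripper's body presses on something with over 40 N, if the wrist force passes 120 N, or if a joint passes its speed limit or range.

## Working session

There is one attempt and no reset: what is moved stays moved. The work goes in short steps, each a Python script; the robot and the scene stay as the last script left them, time stands still between calls to the robot, and variables do not carry over. Pictures are saved under pics/ and viewed, at most 14 in all, crops included, and the job is handed in when it is done.

```bash
mkdir -p pics; cat > h.py <<'E'
import numpy as np, cv2
from cell import r, optics
def shot(n,f):
    im=optics.get_image(n); cv2.imwrite('pics/'+f+'.png',im['pixels'][:,:,::-1]); np.save('pics/'+n+'.npy',im,allow_pickle=True); return im
def load(n): return np.load('pics/'+n+'.npy',allow_pickle=True).item()
def cloud(im):
    d=im['depth']; v,u=np.mgrid[:d.shape[0],:d.shape[1]]
    P=np.stack([(u-im['cx'])/im['fx']*d,(v-im['cy'])/im['fy']*d,d],-1)
    T=np.linalg.inv(im['camera_from_world']); return P@T[:3,:3].T+T[:3,3]
def onplane(im,u,v,z):
    T=np.linalg.inv(im['camera_from_world']); d=T[:3,:3]@np.array([(u-im['cx'])/im['fx'],(v-im['cy'])/im['fy'],1]); o=T[:3,3]
    return o+d*(z-o[2])/d[2]
E
python3 - <<'E'
from h import *
for n in('scene','top'):
    im=shot(n,n+'0'); T=np.linalg.inv(im['camera_from_world']); print(n,T[:3,3].round(3),T[:3,2].round(3),im['fx'])
print(r.current_t(),r.finger_overhang,r.current_ee_rot(),r.current_tool_pos())
E
```

```text
scene [-0.416  0.512  0.501] [ 0.815 -0.428 -0.39 ] 377.0790681515283
top [0.377 0.029 1.556] [ 0.098  0.013 -0.995] 507.5934657652913
0.1 0.022 [ 9.91116984e-01  1.32992042e-01 -2.11489063e-05 -4.89596288e-04] [ 0.14498136 -0.53028078  0.25284072]
```

View pics/scene0.png

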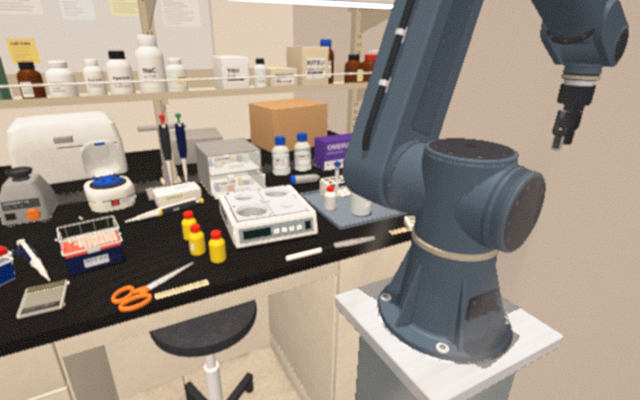

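View pics/top0.png

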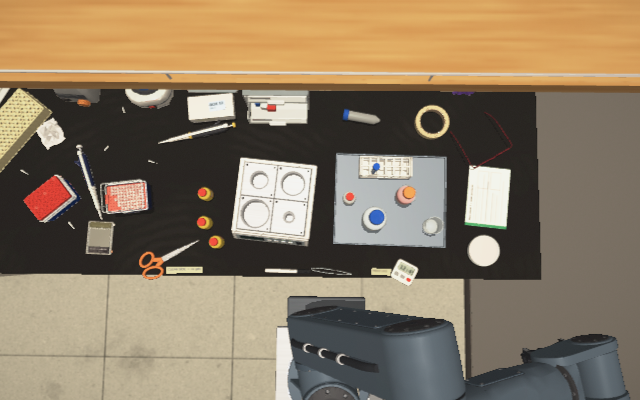

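The top view shows the tray with the red cap (349,198), orange (406,196), blue (376,218), beaker (432,226), and the tube in the rack near (376,168). The heater is centred near (274,202). Next I'll measure with a cropped view and the point cloud.

```bash
cat > meas.py <<'E'
from h import *
im=load('top'); P=cloud(im); px=im['pixels']
cv2.imwrite('pics/crop1.png',cv2.resize(px[140:265,225:455,::-1],None,fx=3.4,fy=3.4,interpolation=cv2.INTER_CUBIC))
hsv=cv2.cvtColor(px,cv2.COLOR_RGB2HSV); Z=P[...,2]
def blob(name,box,hr,z):
    u0,v0,u1,v1=box; m=np.zeros(Z.shape,np.uint8)
    H=hsv[...,0].astype(int); ok=((H-hr[0])%180<=(hr[1]-hr[0])%180)&(hsv[...,1]>110)
    m[v0:v1,u0:u1]=ok[v0:v1,u0:u1]
    zz=Z[m>0]; top=(m>0)&(Z>z-.012); v,u=np.nonzero(top)
    print(name,'n',m.sum(),top.sum(),'zmax',np.percentile(zz,[50,90,99]).round(3))
    if len(u):
        (cu,cv),rad=cv2.minEnclosingCircle(np.stack([u,v],1).astype(np.float32))
        print('  mean',u.mean().round(1),v.mean().round(1),onplane(im,u.mean(),v.mean(),z).round(4),'mec',onplane(im,cu,cv,z).round(4),'cloud',P[top].mean(0).round(4),'diam',2*np.sqrt(len(u)/np.pi)*(1.556-z)/507.6)
blob('red',(338,185,362,210),(170,8),.078)
blob('orange',(390,180,420,212),(3,22),.121)
blob('blue',(358,203,392,236),(95,125),.153)
blob('tube',(362,155,390,182),(95,125),.126)
# heater bay: bores = points inside heater whose depth is lower than 0.07
h=np.zeros(Z.shape,bool); h[155:247,230:320]=True
for zc in (.066,):
  m=(h&(Z<zc)&(P[...,2]>0.02)).astype(np.uint8); n,l,s,c=cv2.connectedComponentsWithStats(m)
  for i in range(1,n):
    if s[i,4]>15: print('hole',s[i],c[i].round(1),onplane(im,*c[i],.075).round(4),np.median(Z[l==i]).round(3))
m=(h&(Z>.055)&(Z<.09)).astype(np.uint8); c,_=cv2.findContours(m,0,2); c=max(c,key=cv2.contourArea); R=cv2.minAreaRect(c)
print('heater',R,[onplane(im,*p,.07).round(3) for p in cv2.boxPoints(R)])
print('z tray',np.median(Z[205:212,395:401]),'table',np.median(Z[255:260,300:320]))
m=(np.abs(Z-.03)<.06)&(P[...,0]<0)  
E
python3 meas.py
```

```text
red n 50 47 zmax [0.075 0.079 0.081]
  mean 349.3 196.3 [ 0.5391 -0.0552  0.078 ] mec [ 0.539  -0.0554  0.078 ] cloud [ 0.5393 -0.0553  0.076 ] diam 0.02252458555876454
orange n 122 119 zmax [0.119 0.123 0.127]
  mean 408.6 192.4 [ 0.5473 -0.2209  0.121 ] mec [ 0.5472 -0.2212  0.121 ] cloud [ 0.546  -0.219   0.1309] diam 0.03479836408224238
blue n 165 165 zmax [0.151 0.154 0.157]
  mean 376.3 216.6 [ 0.4752 -0.1259  0.153 ] mec [ 0.4752 -0.1256  0.153 ] cloud [ 0.4747 -0.1253  0.1592] diam 0.04006204265579592
tube n 36 36 zmax [0.126 0.129 0.132]
  mean 375.9 166.3 [ 0.6206 -0.1278  0.126 ] mec [ 0.621  -0.1274  0.126 ] cloud [ 0.6207 -0.1278  0.1254] diam 0.01907307575586978
hole [276 161   7  10  21] [278.5 164.6] [0.6317 0.1541 0.075 ] 0.064
hole [307 165   6  17  24] [310.4 171.5] [0.612  0.0596 0.075 ] 0.064
hole [250 172  17  17 196] [258.7 179.8] [0.5857 0.2115 0.075 ] 0.039
hole [281 172  24  24 378] [292.3 183.6] [0.5755 0.1125 0.075 ] 0.039
hole [309 183   6  10  16] [311.9 187. ] [0.566  0.0546 0.075 ] 0.059
hole [241 200  27  28 558] [254.6 213.4] [0.4865 0.2215 0.075 ] 0.039
hole [284 212   9  10  53] [288.1 217. ] [0.4768 0.1231 0.075 ] 0.032
hole [231 225  78  21 499] [269.9 237.6] [0.4162 0.1752 0.075 ] 0.053
heater ((273.29876708984375, 199.8109893798828), (78.29595947265625, 78.18553161621094), 6.34019136428833) [array([0.425, 0.293, 0.07 ]), array([0.655, 0.273, 0.07 ]), array([0.632, 0.042, 0.07 ]), array([0.402, 0.064, 0.07 ])]
z tray 0.003455153744356343 table -0.0014943231498016907
```

View pics/crop1.png

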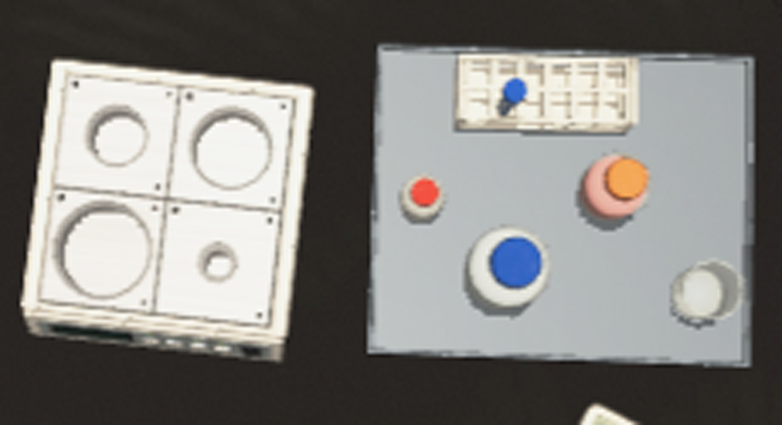

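```bash
cat >> h.py <<'E'
Q=[1,0,0,0]
BORE={'77':(.4873,.2223),'64':(.5763,.1133),'46':(.5867,.2121),'22':(.4775,.1237)}
F=lambda: np.array(r.current_contact_force())
def pick(xy,zg,w,sq,lift,pre=None):
    "go above xy, descend to TCP height zg, close, lift"
    r.set_gripper(min(1,(w+.030)/.085) if pre is None else pre)
    p=np.array(r.current_tool_pos())
    r.move_to([*xy,max(.27,zg+.08)],Q)
    r.move_linear([*xy,zg+.03],vel=.25); r.move_linear([*xy,zg],vel=.08)
    f=F(); print('at grasp F',f.round(1),'t',round(r.current_t(),1))
    r.set_gripper(0,sq); print('opening',r.current_opening()*85,'ff',r.current_finger_force(),'ovh',r.finger_overhang,'dF',(F()-f).round(1))
    r.move_linear([*xy,zg+.03],vel=.06); r.move_linear([*xy,lift],vel=.25); r.sleep(.2)
    print('lifted F',F().round(1),'opening',r.current_opening()*85,r.current_tool_pos())
def place(b,off,steps,lift):
    "off=TCP height over foot; steps=foot heights"
    xy=BORE[b]; r.move_linear([*xy,lift],vel=.25); r.move_linear([*xy,off+.085],vel=.2); r.sleep(.2); f0=F()
    for s in steps:
        r.move_linear([*xy,off+s],vel=.05); r.sleep(.1); d=F()-f0; print('foot',s,'dF',d.round(1))
        if np.linalg.norm(d)>15: print('STOP'); return False
    return True
def release(w,up):
    p=np.array(r.current_tool_pos()); r.set_gripper(min(1,(w+.030)/.085)); r.sleep(.2); r.move_linear([p[0],p[1],p[2]+.04],vel=.1); r.move_linear([p[0],p[1],up],vel=.25); print('t',r.current_t())
E
python3 - <<'E'
from h import *
pick((.4752,-.1257),.150,.043,60,.27)
E
```

```text
at grasp F [-0.7  0.8  0.1] t 3.3
opening 40.66986191044938 ff 60.51695466041565 ovh 0.022 dF [-0.7 -0.2  6.5]
lifted F [-0.6  0.5 -5.9] opening 40.666729103571534 [ 0.47453681 -0.12548145  0.26814664]
```

```bash
python3 - <<'E'
from h import *
if place('77',.147,[.070,.060,.050,.043],.27): print(np.array(r.current_tool_pos()).round(4)); shot('top','top1')
E
```

```text
foot 0.07 dF [-0.6 -0.9  0.4]
foot 0.06 dF [-1.1  0.2  0.3]
foot 0.05 dF [-1.   0.4  1.4]
foot 0.043 dF [0.3 0.3 0.7]
[0.4873 0.2223 0.19  ]
```

```bash
python3 -c "
import cv2;a=cv2.imread('pics/top1.png');cv2.imwrite('pics/c2.png',cv2.resize(a[130:330,215:455],None,fx=3,fy=3))"
```

```text
(no output)
```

View pics/c2.png

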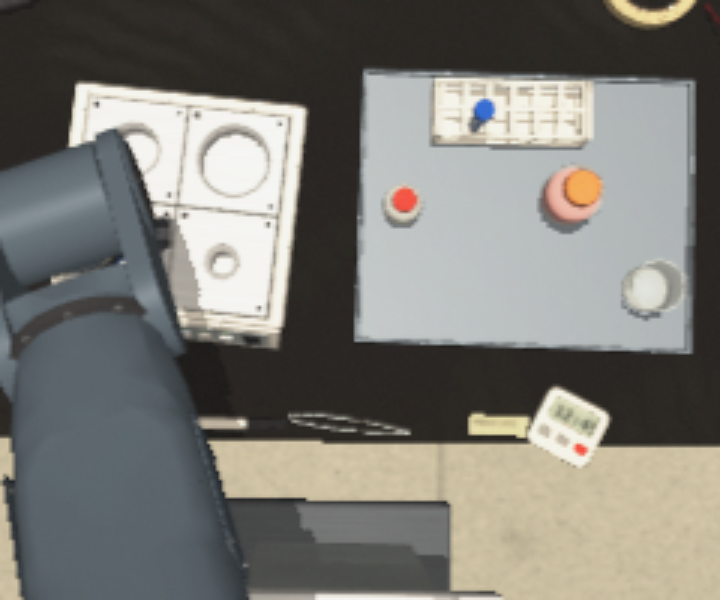

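The view shows the large bottle hidden under the arm at the 77 mm bore, with the tray otherwise untouched. There was no contact force on the way in, so I'll release it and go on to the middle bottle.

```bash
python3 - <<'E'
from h import *
p=r.current_tool_pos(); r.move_linear([p[0],p[1],.188],vel=.05); r.sleep(.1); print(F().round(1))
release(.043,.27)
pick((.5473,-.2210),.124,.035,60,.26)
im=shot('top','top2'); P=cloud(im); hsv=cv2.cvtColor(im['pixels'],cv2.COLOR_RGB2HSV)
m=(hsv[...,0]>95)&(hsv[...,0]<125)&(hsv[...,1]>110); m[:,:235]=0; m[:,300:]=0; m[:155]=0; m[245:]=0
v,u=np.nonzero(m); print(len(u), len(u) and (onplane(im,u.mean(),v.mean(),.190),np.median(P[m][:,2])))
E
```

```text
[ 0.5  0.5 -5.1]
t 10.8833
at grasp F [ 1.5  0.4 -0.3] t 13.9
opening 32.530231322616416 ff 59.78901565074921 ovh 0.022 dF [-1.8 -0.5  5.6]
lifted F [ 0.6  0.2 -2.5] opening 32.08389565276298 [ 0.54672982 -0.22072562  0.25804588]
182 (array([0.48685885, 0.2191163 , 0.19      ]), np.float64(0.187920441057416))
```

```bash
python3 - <<'E'
from h import *
if place('64',.121,[.070,.060,.050,.042],.26):
    release(.035,.27)
    pick((.6206,-.1276),.123,.021,40,.27)
    im=shot('top','top3')
E
python3 -c "
import cv2;a=cv2.imread('pics/top3.png');cv2.imwrite('pics/c3.png',cv2.resize(a[130:330,215:455],None,fx=3,fy=3))"
```

```text
foot 0.07 dF [-1.1 -0.5 -0.1]
foot 0.06 dF [ 0.2 -1.2 -0.2]
foot 0.05 dF [-0.4  1.  -0.3]
foot 0.042 dF [ 0.2  0.3 -0.3]
t 21.3333
at grasp F [ 0.3 -0.4  0. ] t 23.7
opening 19.25986129017245 ff 38.95541846752167 ovh 0.022 dF [-0.9 -0.   4.4]
lifted F [-0.1 -0.3 -0.2] opening 19.32513842006349 [ 0.62015252 -0.12750432  0.26853104]
```

View pics/c3.png

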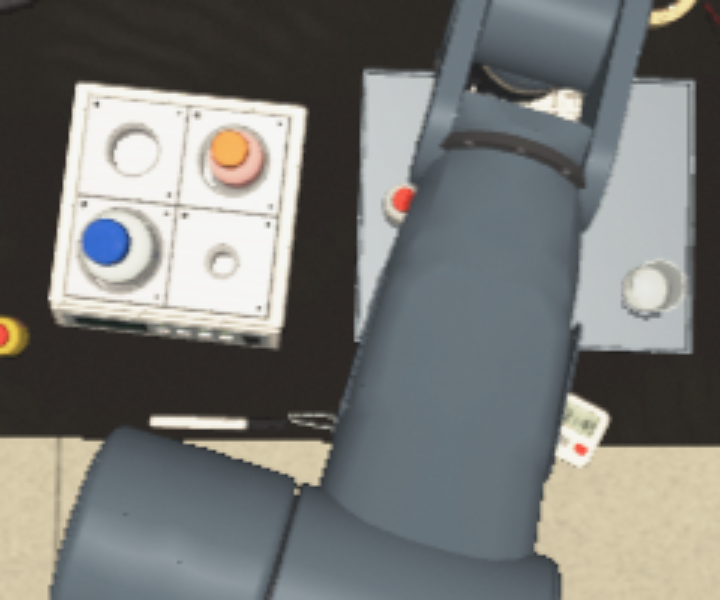

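Both bottles are seated: blue cap at crop (105,242), orange at (229,147), each inside its bore. The tube is in the gripper.

```bash
python3 - <<'E'
from h import *
im=load('top'); hsv=cv2.cvtColor(im['pixels'],cv2.COLOR_RGB2HSV)
m=(hsv[...,0]>3)&(hsv[...,0]<22)&(hsv[...,1]>110); m[:,:280]=0; m[:,305:]=0; m[:165]=0; m[190:]=0
v,u=np.nonzero(m); print('mid',len(u),onplane(im,u.mean(),v.mean(),.158))
print(place('22',.116,[.072,.066,.060,.050,.040,.033],.27), np.array(r.current_tool_pos()).round(4))
E
```

```text
mid 124 [0.5761155  0.11074453 0.158     ]
foot 0.072 dF [ 0.1 -0.5 -0. ]
foot 0.066 dF [ 0.3 -0.1  0.4]
foot 0.06 dF [0.2 0.4 1.5]
foot 0.05 dF [-0.9  0.3 -0. ]
foot 0.04 dF [ 0.3 -0.7  0.3]
foot 0.033 dF [ 0.7 -0.3  0.6]
True [0.4775 0.1237 0.149 ]
```

```bash
python3 - <<'E'
from h import *
r.move_linear([.4775,.1237,.1475],vel=.05); r.sleep(.1); print(F().round(1))
release(.021,.28)
pick((.5391,-.0553),.087,.024,50,.28)
if place('46',.084,[.070,.060,.050,.042],.28):
    release(.024,.28); r.move_to([.40,-.25,.30],Q)
im=shot('top','top4'); cv2.imwrite('pics/c4.png',cv2.resize(im['pixels'][130:330,215:455,::-1],None,fx=3,fy=3))
P=cloud(im); hsv=cv2.cvtColor(im['pixels'],cv2.COLOR_RGB2HSV); H=hsv[...,0]; S=hsv[...,1]>110
for n,mm,z in(('red',(H>170)|(H<3),.115),('orange',(H>3)&(H<22),.158),('blue',(H>95)&(H<125),.19)):
    m=(mm&S); m[:,:235]=0; m[:,305:]=0; m[:155]=0; m[245:]=0
    k,l,s,c=cv2.connectedComponentsWithStats(m.astype(np.uint8))
    for i in range(1,k):
        if s[i,4]>12: print(n,s[i,4],onplane(im,*c[i],z).round(4),np.percentile(P[l==i][:,2],[20,50,80]).round(3))
print(r.current_t())
E
```

```text
[-0.6  0.  -0.4]
t 32.2
at grasp F [ 0.5  0.2 -1. ] t 34.5
opening 21.422983099052225 ff 48.81204664707184 ovh 0.022 dF [-1.1  0.5  7.2]
lifted F [-0.6  0.3 -0.2] opening 20.79303829024318 [ 0.53868352 -0.05523723  0.27856188]
foot 0.07 dF [ 0.4  0.  -0.6]
foot 0.06 dF [ 0.1 -0.3 -0.9]
foot 0.05 dF [0.4 0.  0.1]
foot 0.042 dF [ 0.3 -0.  -0.2]
t 42.3083
orange 124 [0.5761 0.1107 0.158 ] [0.152 0.155 0.158]
blue 182 [0.4869 0.2191 0.19  ] [0.185 0.187 0.19 ]
blue 38 [0.4747 0.119  0.19  ] [0.146 0.149 0.151]
44.175
```

View pics/c4.png

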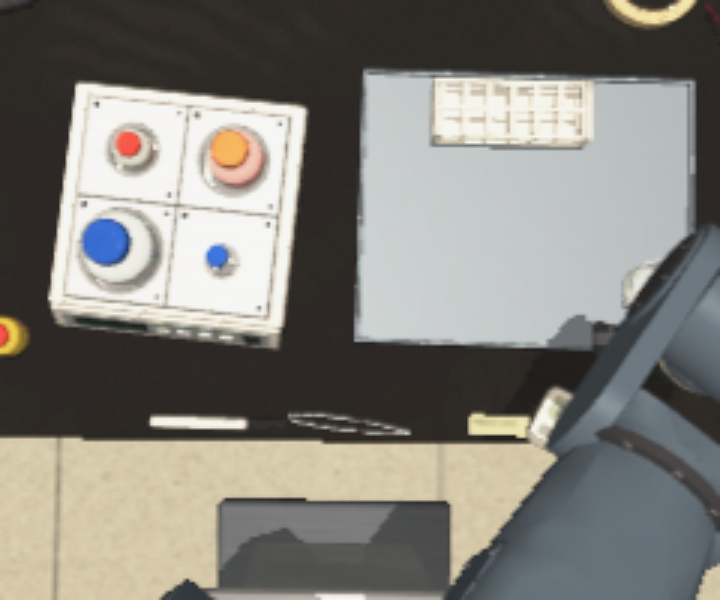

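All four vessels stand in their bores: red (128,143), orange (229,147), blue (105,242), tube (217,256). I'll check the red cap's height, then hand in.

```bash
python3 - <<'E'
from h import *
im=load('top'); P=cloud(im); hsv=cv2.cvtColor(im['pixels'],cv2.COLOR_RGB2HSV); H=hsv[...,0].astype(int)
m=(((H+10)%180)<18)&(hsv[...,1]>110); m[:,:248]=0; m[:,268:]=0; m[:165]=0; m[190:]=0
v,u=np.nonzero(m); z=np.median(P[m][:,2]); print(len(u),onplane(im,u.mean(),v.mean(),.115),z)
if abs(z-.114)<.005: print(r.hand_in())
E
```

```text
53 [0.58703693 0.21039332 0.115     ] 0.11178807983704853
the job is handed in; nothing more can be done
None
```

All four vessels (three bottles and the tube) stand in their matching bores, at the expected heights in the last camera image; the gripper never came near the beaker. The job was handed in at about 44 s, with no verdict reported back.

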